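# Set the second coaster out over the board's edge like the first

## Task

Two round wooden coasters lie side by side on the serving board, and one of them already juts out over the board's long edge on the robot's side so that a guest can get a finger under it. With the fingertips push the other coaster straight towards that edge until it juts out just as far as the first, and leave it lying flat there, the two level with each other. Only slide it, without lifting or tipping it; leave the first coaster and the board where they are and do not disturb the things standing round about.

Things in the scene. Friction and masses are not known exactly. Their poses are not given: they have to be found in the camera images.
- board: birch serving board lying loose on the counter, 172 x 262 mm and 16 mm thick (0.38 kg). Origin at the centre of its underside; its x axis runs across it (172 mm), away from the robot, so that the long edge on the robot's side is at x = -86 mm; its y axis runs along it (262 mm); z up. It lies turned by up to about 25 degrees either way.
- coaster_a: round beech coaster, 104 mm across, 11 mm thick (0.055 kg), lying on the board. Origin at the centre of its underside, 16 mm above the counter; z up; axes parallel to the board's at the start. Either this one or coaster_b already juts out over the edge at board x = -86 mm, by 22 to 36 mm; the other lies wholly on the board, 45 to 95 mm further back, and is the one to push.
- coaster_b: the other round beech coaster, the same as coaster_a in size, looks and frame (104 mm across, 11 mm thick, origin at the centre of its underside). The two lie 128 to 144 mm apart, centre to centre, along the board's y; either may be the left one.
- pudding_left: bystander: dessert cup, 82 mm across and 82 mm tall, on the counter left of the board; origin at the centre of its underside.
- pudding_right: bystander: dessert cup, 78 mm across and 75 mm tall, on the counter right of the board and further back; origin at the centre of its underside.
- card_stack: bystander: stack of brown cards, 60 x 91 x 8 mm, on the counter left of the board; origin at the centre of its underside.
- order_pad: bystander: white order pad, 142 x 92 x 16 mm, on the counter right of the board; origin at the centre of its underside.
Things that resemble listed ones, but are neither listed nor needed, are in the scene too. What is shaped like the coaster_b but purple is not meant. What is shaped like the coaster_a but blue is not meant.

How it is judged (in metres and radians):
At the end, for the whole second after the job is handed in: Both coasters lie flat and still on the board, jutting over its near long edge equally far within 8 mm, 106 to 170 mm apart (centres, along the edge); the one that jutted out at the start moved less than 8 mm, the board less than 25 mm (((distance of coaster_a from where it was at the start of the episode below 0.008 m and x of coaster_b in the frame of coaster_a between -0.008 and 0.008 m and (y of coaster_b in the frame of coaster_a between 0.106 and 0.17 m or y of coaster_b in the frame of coaster_a between -0.17 and -0.106 m)) or (distance of coaster_b from where it was at the start of the episode below 0.008 m and x of coaster_a in the frame of coaster_b between -0.008 and 0.008 m and (y of coaster_a in the frame of coaster_b between 0.106 and 0.17 m or y of coaster_a in the frame of coaster_b between -0.17 and -0.106 m))) and distance of board from where it was at the start of the episode below 0.025 m and x of coaster_a in the frame of board between -0.085 and -0.045 m and z of coaster_a in the frame of board between 0.012 and 0.02 m and angle between each of coaster_a, coaster_b's own z axis and vertical below 0.05 rad and linear speed of each of coaster_a, coaster_b below 0.02 m/s and x of coaster_b in the frame of board between -0.085 and -0.045 m and z of coaster_b in the frame of board between 0.012 and 0.02 m); the robot touches nothing.
It fails at once if a coaster was lifted (more than 10 mm off the board) or tipped (height (world z) of any of coaster_a, coaster_b above 0.026 m or angle between any of coaster_a, coaster_b's own z axis and vertical above 0.3 rad).
It fails at once if a bystander was disturbed (moved more than 20 mm) (distance of any of pudding_left, pudding_right, card_stack, order_pad from where it was at the start of the episode above 0.02 m).
It also fails if it takes over 35 s, if anything falls off the work surface, if the arm or the gripper's body presses on something with over 40 N, if the wrist force passes 120 N, or if a joint passes its speed limit or range.

## Robot

A 6-joint arm with a two-finger parallel gripper is mounted at the origin on a cart in front of the work surface, level with it; the furniture and walls round the work are solid. World frame = base frame: x ahead of the robot, y to its left, z up, the work surface at z = 0. Lengths are in mm, angles in degrees, forces in N, time in s.
With the tool pointing down it reaches from about 250 to 850 mm from the base axis. Payload 12.5 kg.
Tool frame: the origin (TCP) lies at the very end of the fingers, on their centre line; the grasp point (between the pads) lies 19 mm behind it; z points along the fingers, y is the line along which they close (so a half turn about z gives the same grasp; the last joint's range is limited). The gripper opens to 93 mm and grips with 3 to 60 N. Pads are 15 mm wide; open, the fingers measure 128 mm over their backs; the gripper's body (75 mm by 188 mm) begins 65 mm behind the grasp point.
Start: joints at [-80.993, 20.094, 94.641, -0, 65.266, -4.847], TCP at [131.718, -533.98, 218.633] pointing down, gripper open.
Joint ranges: [-157.81, 157.81], [-45, 120.19], [0.68, 151.7], [-89.99, 269.99], [4.06, 180], [-164.3, 164.3]. Speed limits (degrees/s): [127.2, 127.2, 159.86, 180, 180, 180].

## Interface

Orientations are given as [roll, pitch, yaw] about the fixed x, y, z axes, in that order (R = Rz(yaw) Ry(pitch) Rx(roll)).
In Python, from bench import bot gives the robot as it stands. The module is installed in compiled form; this text tells all that it offers.
- The arm moves only by the tool step_arm, never from a script. Its argument "plan" is a list of rows, each an object with "offset": the shift along the tool's x, y, z each as a share of 100 mm, from -1 to 1, a list of three; "turn": the turn, a rotation vector about the tool's x, y, z each as a share of 90 degrees, from -1 to 1, a list of three; "claw": the gripper command: -1 is fully open, 1 is shut, values between are in proportion. A call has 1 to 5 rows; each row shifts and turns the commanded pose from where the row before left it, along the tool's axes as they then stand; what a row does not reach is not made up. A row lasts 1/8 s, in which the tool goes at most 62.5 mm and 10.7 degrees, less where a joint would pass 70% of its speed; a pose out of reach is approached as far as the arm can. A call with a number of a shift or a turn outside -1 to 1 is refused whole. A call with a gripper value outside its range is refused whole. The fingers move at their own pace and stop on an object; "squeeze" is the grip in N (left out, the last holds). Time passes only in rows, so rows that do not move let the fingers close. It gives the time, the measured TCP pose, the force, the opening and the grip force at its end, in the units of the state.
- bot.get_obs(): the state, without advancing time (a new reading comes with each control period).
- bot.grab_frame(name): name is "scene" or "side" or "wrist"; returns the picture (400x640x3 uint8, blue, green, red); there is no depth.
- bot.get_calibration(name): a dict with "fovy" (degrees; the focal length in pixels is half the picture's height over the tangent of half this angle, whatever the lens; pixels are square), "cx", "cy" (the principal point, pixels), "T" (4x4, takes a point from camera to world coordinates). Camera axes: x right, y down, z forward; pixel columns grow to the right and rows downward; lengths in mm; the calibration is good to about 2 mm. A picture is of the moment at which its call begins: read the wrist's pose just before it. get_calibration takes no time and is no camera call; for the wrist camera it gives the pose at the moment of the call.
- bot.sign_off(): hands the job in; it is judged then, once.
The state is a dict: "clock": time; "joint_positions": joint angles; "qd": joint speeds; "joint_torque": joint torques, N m; "tool_pos": TCP position; "tool_rot": TCP orientation; "force": force on the tool from outside, world axes, zero at the start; "ft_torque": the same for the moment, N m; "width": finger opening in mm; "finger_force": force on a finger pad.
Only numpy, scipy, OpenCV 4.12 (cv2) and the standard library are available. Lean on these libraries where they do the work, as an engineer would, in place of code of your own. Each camera call takes 0.05 s, during which the arm holds its last target. There are 200 camera calls.

## Working session

There is one attempt and no reset: what is moved stays moved. The work goes in short steps, Python scripts to look and compute and a tool call to move; the robot and the scene stay as the last step left them, time stands still between calls to the robot, and variables do not carry over. Pictures are saved under pics/ and viewed, at most 10 in all, crops included, and the job is handed in when it is done.

Besides the shell and the picture viewer there is one more tool, called after "Request:" as name([rows], argument=value, ...), one row to a line, values as JSON. step_arm: Moves the arm, as the interface text tells. Shift numbers are shares of 100 mm and turn numbers shares of 90 degrees, none past 1 either way. Its arguments: {"type":"object","properties":{"plan":{"type":"array"},"squeeze":{"type":"number"}},"required":["plan"]}

```bash
mkdir -p pics; python3 - <<'E'
from bench import bot
import cv2
for n in("scene","side"):
    cv2.imwrite(f"pics/{n}0.png",bot.grab_frame(n)); c=bot.get_calibration(n); print(n,c["fovy"],c["cx"],c["cy"],c["T"])
o=bot.get_obs(); print(o["clock"],o["tool_pos"],o["tool_rot"])
E
```

```text
scene 43.40394303086699 327.73437021162937 189.12937557076884 [[-6.36463555e-01 -5.06803045e-01  5.81433416e-01 -2.21490799e+02]
 [-7.71240106e-01  4.28076635e-01 -4.71104121e-01  6.30973295e+02]
 [-1.01410575e-02 -7.48265373e-01 -6.63322011e-01  9.78831714e+02]
 [ 0.00000000e+00  0.00000000e+00  0.00000000e+00  1.00000000e+00]]
side 56.37697513570898 314.5769739250487 203.54128793660811 [[ 9.87462196e-01 -7.31693474e-02  1.39873721e-01  4.42078479e+02]
 [-1.57301387e-01 -5.30291553e-01  8.33094918e-01 -9.57178903e+02]
 [ 1.32168413e-02 -8.44652068e-01 -5.35152502e-01  6.30128537e+02]
 [ 0.00000000e+00  0.00000000e+00  0.00000000e+00  1.00000000e+00]]
0.1 [ 131.67698164 -533.68573148  218.16006999] [-1.79940334e+02 -5.32381213e-03  1.38545548e+01]
```

View pics/scene0.png

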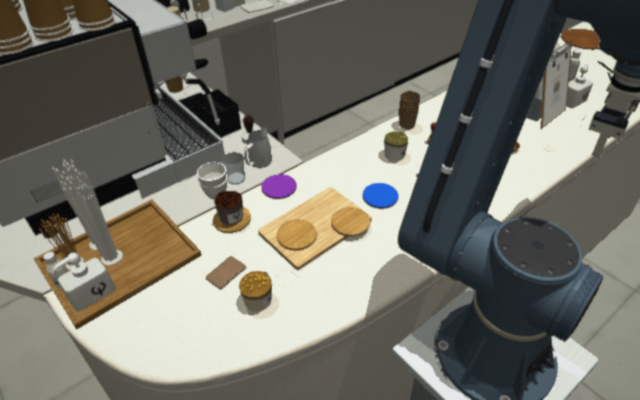

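View pics/side0.png

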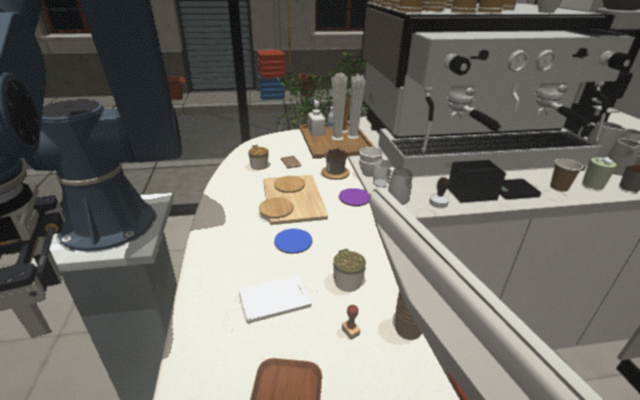

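The scene view shows the board at about (316,227). The plain beech coasters are at (297,234), wholly on the board, and (351,221), jutting out. Lookalikes are the purple disc (279,186), the blue disc (380,195) and the saucer under the dark cup (232,218). In the side view the same two coasters are at (289,184), the one to push, and (277,207), the jutting one. I choose the coaster at scene (297,234) and check it in a crop.

```bash
python3 - <<'E'
import cv2,numpy as np
a=cv2.imread("pics/scene0.png")[175:275,245:385]; b=cv2.imread("pics/side0.png")[165:230,250:340]
a=cv2.resize(a,None,fx=5,fy=5,interpolation=cv2.INTER_CUBIC)
cv2.imwrite("pics/cs.png",a)
cv2.imwrite("pics/cd.png",cv2.resize(b,None,fx=8,fy=8,interpolation=cv2.INTER_CUBIC))
E
```

```text
(no output)
```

View pics/cs.png

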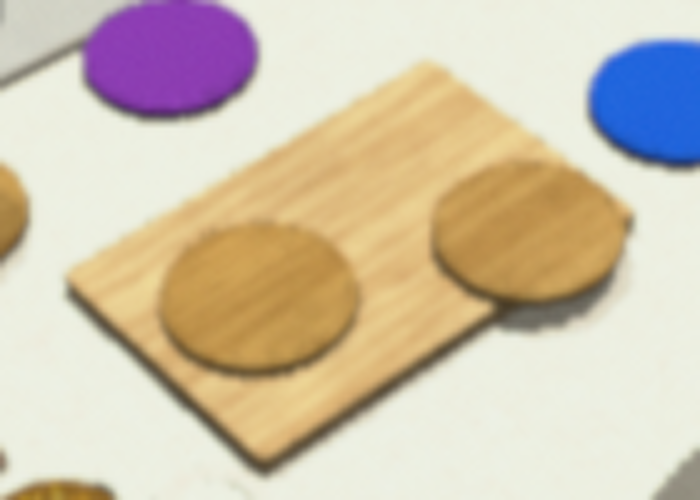

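View pics/cd.png

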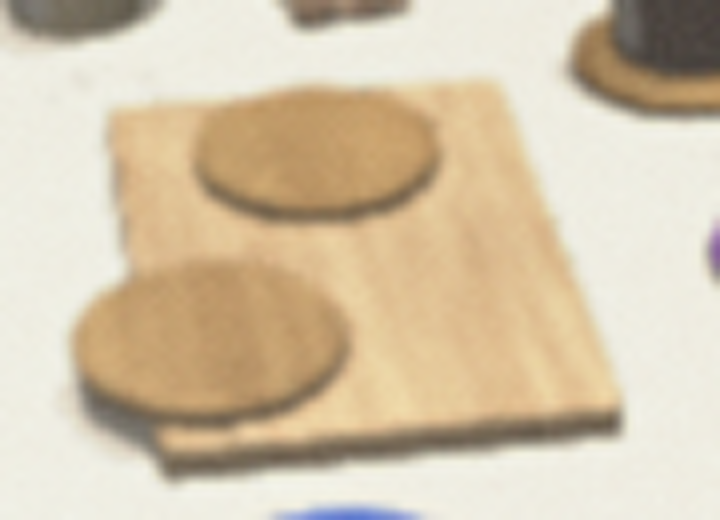

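The crops confirm it. Both coasters are plain beech, the left/far one lies wholly on the board, and the right one casts a shadow past the near edge. I read off the rim extents and board corners for a fit.

```bash
cat > h.py <<'E'
import numpy as np
from bench import bot
from scipy.optimize import least_squares
def proj(c,P):
    T=np.array(c["T"]); q=(np.atleast_2d(P)-T[:3,3])@T[:3,:3]; f=200/np.tan(np.radians(c["fovy"]/2))
    return q[:,:2]/q[:,2:]*f+[c["cx"],c["cy"]]
t=np.linspace(0,2*np.pi,181)
def bbox(c,xy,z=27,r=52):
    p=proj(c,np.c_[xy[0]+r*np.cos(t),xy[1]+r*np.sin(t),0*t+z]); return np.r_[p.min(0),p.max(0)]
def fitc(c,box):
    s=least_squares(lambda v:bbox(c,v)-box,[500,100]); return s.x,s.fun
def fitb(c,pts,x0=(500,100,0)):
    L=np.array([[86,131],[86,-131],[-86,-131],[-86,131]])
    def f(v):
        a=np.radians(v[2]); R=np.array([[np.cos(a),-np.sin(a)],[np.sin(a),np.cos(a)]])
        return (proj(c,np.c_[L@R.T+v[:2],np.full(4,16)])-pts).ravel()
    s=least_squares(f,x0); return s.x,s.fun
E
python3 - <<'E'
from h import *
np.set_printoptions(precision=1,suppress=True)
S=lambda p,k,o:(np.array(p,float).reshape(-1,2)+.5)/k-.5+o
for n,k,o,co,A,B in(("scene",5,[245,175],[(68,280),(430,62),(632,215),(263,463)],(160,222,357,368),(432,158,627,300)),
 ("side",8,[250,165],[(110,108),(500,83),(622,412),(160,450)],(197,88,438,212),(75,260,348,413))):
    c=bot.get_calibration(n)
    P=S(co,k,o)
    if n=="side": P=P[[1,2,3,0]]
    b=fitb(c,P); print(n,b)
    a=np.radians(b[0][2]); R=np.array([[np.cos(a),-np.sin(a)],[np.sin(a),np.cos(a)]])
    for X in(A,B):
        x,r=fitc(c,S(X,k,o).ravel()); print(x,r,"board frame",(x-b[0][:2])@R)
E
```

```text
scene (array([536.2,  61.6,   2. ]), array([-1.6, -0.4, -0.2, -0.6,  1.6, -0.2,  0.2,  0.6]))
[532.4 127.3] [-0.3  0.   0.3 -0. ] board frame [-1.5 65.7]
[477.8 -12.3] [-0.   0.4  0.  -0.3] board frame [-60.9 -71.9]
side (array([541.9,  56.1,   1.2]), array([ 0.3, -0.6,  0.6, -0.2, -0.6,  0.5, -0.2, -0.1]))
[536.9 118.4] [-0.7 -0.   0.7 -0.1] board frame [-3.6 62.4]
[483.7 -17.3] [-0.5  0.1  0.5 -0.1] board frame [-59.7 -72.2]
```

Both views agree within about 6 mm: board yaw is about 1.6°, and the coaster needs a push of about 57 mm. I turn the tool to yaw 1.6° and go behind the coaster at height, with the fingers about 51 mm apart for a two-point push.

Request:
step_arm([
  {"offset": [0,0,0],"turn": [0,0,0.118],"claw": -0.1},
  {"offset": [0,0,0],"turn": [0,0,0.018],"claw": -0.1},
  {"offset": [0.32,-0.43,0],"turn": [0,0,0],"claw": -0.1},
  {"offset": [0.32,-0.43,0],"turn": [0,0,0],"claw": -0.1},
  {"offset": [0.32,-0.43,0],"turn": [0,0,0],"claw": -0.1},
])

```text
clock: 0.72
tool_pos: [224.7, -400.9, 218.5]
tool_rot: [-180.0, -0.0, 1.8]
force: [1.1, 0.1, 0.6]
width: 52.1
finger_force: 0.0
```

Request:
step_arm([
  {"offset": [0.32,-0.43,0],"turn": [0,0,0],"claw": -0.1},
  {"offset": [0.32,-0.43,0],"turn": [0,0,0],"claw": -0.1},
  {"offset": [0.32,-0.43,0],"turn": [0,0,0],"claw": -0.1},
  {"offset": [0.32,-0.43,0],"turn": [0,0,0],"claw": -0.1},
  {"offset": [0.32,-0.43,0],"turn": [0,0,0],"claw": -0.1},
])

```text
clock: 1.35
tool_pos: [378.7, -181.3, 218.8]
tool_rot: [180.0, -0.0, 1.8]
force: [0.0, -1.1, -0.7]
width: 51.0
finger_force: 0.0
```

Request:
step_arm([
  {"offset": [0.32,-0.43,0],"turn": [0,0,0],"claw": -0.1},
  {"offset": [0.32,-0.43,0],"turn": [0,0,0],"claw": -0.1},
  {"offset": [0.32,-0.43,0],"turn": [0,0,0],"claw": -0.1},
  {"offset": [0,0,0],"turn": [0,0,0],"claw": -0.1},
  {"offset": [0,0,0],"turn": [0,0,0],"claw": -0.1},
])

```text
clock: 1.98
tool_pos: [469.8, -51.5, 218.4]
tool_rot: [180.0, 0.0, 1.7]
force: [-0.8, 0.3, -0.2]
width: 51.1
finger_force: 0.0
```

```bash
python3 - <<'E'
from h import *
import cv2
c=bot.get_calibration("wrist"); im=bot.grab_frame("wrist"); cv2.imwrite("pics/w0.png",im); 
import pickle; pickle.dump(c,open("w0.pkl","wb"))
o=bot.get_obs(); print(o["clock"],o["tool_pos"],o["tool_rot"],o["width"],c["T"])
print(proj(c,[[536,123,27],[481,-15,27]]))
E
```

```text
2.025 [469.7181943  -51.9238011  218.54031701] [1.79995401e+02 2.88061557e-02 1.66074039e+00] 51.06777768682766 [[ 3.14889468e-02 -9.66398989e-01 -2.55110644e-01  5.40142554e+02]
 [-9.99504077e-01 -3.03913314e-02 -8.24418284e-03 -4.92415097e+01]
 [ 2.14017844e-04  2.55243729e-01 -9.66876721e-01  3.84380042e+02]
 [ 0.00000000e+00  0.00000000e+00  0.00000000e+00  1.00000000e+00]]
[[142.91992005 104.45677213]
 [283.84530076 164.64867314]]
```

View pics/w0.png

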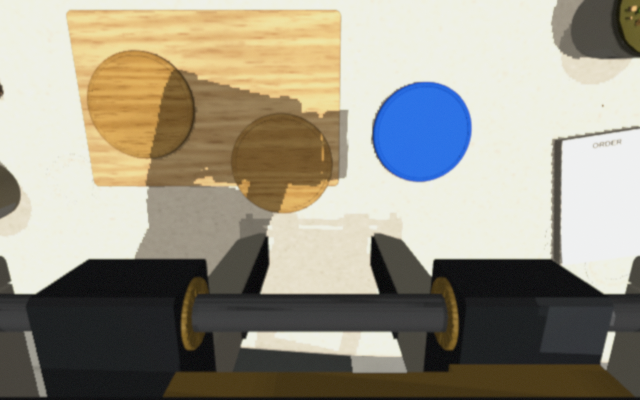

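The wrist view shows coaster A at about (140,104), the jutting one at (282,162), and the board corners at (68,11), (340,11), (339,184) and (95,184).

```bash
python3 - <<'E'
from h import *
import pickle
np.set_printoptions(precision=1,suppress=True)
c=pickle.load(open("w0.pkl","rb"))
b=fitb(c,np.array([(68,11),(340,11),(339,184),(95,184)]));print(b)
for X in((87,50,192,157),(231,112,332,213)): print(fitc(c,np.array(X)))
E
```

```text
(array([539. ,  59.8,   1.8]), array([-2.9, -1.9,  2.5, -1.9,  0.8,  2.8, -0.3,  2.8]))
(array([534.7, 126.2]), array([-1.1, -1.4,  1.2,  1.7]))
(array([481.2, -12.7]), array([-0.5, -0.1,  0.5,  0.2]))
```

Coaster A is at about (535,125), the other at (481,-14), and the push is about 58 mm along the tool's -x. Going behind it and down.

Request:
step_arm([
  {"offset": [0.36,-0.44,0],"turn": [0,0,0],"claw": -0.1},
  {"offset": [0.36,-0.44,0],"turn": [0,0,0],"claw": -0.1},
  {"offset": [0.36,-0.44,0],"turn": [0,0,0],"claw": -0.1},
  {"offset": [0.36,-0.44,0],"turn": [0,0,0],"claw": -0.1},
  {"offset": [0,0,0],"turn": [0,0,0],"claw": -0.1},
])

```text
clock: 2.65
tool_pos: [610.3, 129.7, 217.9]
tool_rot: [-180.0, 0.0, 1.7]
force: [0.1, -0.3, -0.6]
width: 51.4
finger_force: 0.0
```

Request:
step_arm([
  {"offset": [0,0,0.4],"turn": [0,0,0],"claw": -0.1},
  {"offset": [0,0,0.4],"turn": [0,0,0],"claw": -0.1},
  {"offset": [0,0,0.4],"turn": [0,0,0],"claw": -0.1},
  {"offset": [0,0,0.4],"turn": [0,0,0],"claw": -0.1},
  {"offset": [0,0,0],"turn": [0,0,0],"claw": -0.1},
])

```text
clock: 3.28
tool_pos: [607.2, 126.7, 56.6]
tool_rot: [180.0, 0.3, 1.5]
force: [-0.4, 0.8, 0.5]
width: 51.2
finger_force: 0.0
```

```bash
python3 - <<'E'
from h import *
import cv2
a=bot.grab_frame("side")[140:240,240:360]; b=bot.grab_frame("scene")[160:280,235:385]
cv2.imwrite("pics/chk1.png",np.hstack([cv2.resize(a,(432,360),interpolation=2),cv2.resize(b,(360,360),interpolation=2)])[:,:800])
o=bot.get_obs(); print(o["clock"],o["tool_pos"],o["tool_rot"],o["width"])
E
```

```text
3.375 [609.71295699 127.66655937  60.07256935] [-1.79997778e+02 -5.80765864e-02  1.56133232e+00] 51.05276890331577
```

View pics/chk1.png

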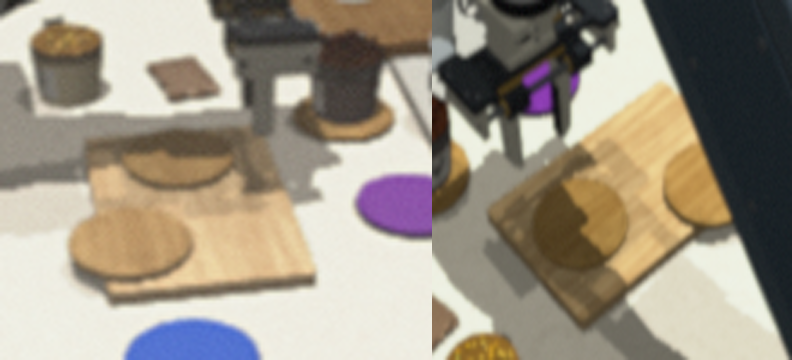

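The fingers stand over the board's rear strip, behind the coaster and clear of everything. Lowering to about 21.5 mm, then a slow first part of the push.

Request:
step_arm([
  {"offset": [0,0,0.2],"turn": [0,0,0],"claw": -0.1},
  {"offset": [0,0,0.12],"turn": [0,0,0],"claw": -0.1},
  {"offset": [0,0,0.05],"turn": [0,0,0],"claw": -0.1},
  {"offset": [0,0,0],"turn": [0,0,0],"claw": -0.1},
  {"offset": [0,0,0],"turn": [0,0,0],"claw": -0.1},
])

```text
clock: 4.0
tool_pos: [609.5, 128.8, 22.0]
tool_rot: [-180.0, -0.0, 1.6]
force: [0.4, 0.7, -0.8]
width: 51.1
finger_force: 0.0
```

Request:
step_arm([
  {"offset": [-0.06,0,0],"turn": [0,0,0],"claw": -0.1},
  {"offset": [-0.05,0,0],"turn": [0,0,0],"claw": -0.1},
  {"offset": [-0.05,0,0],"turn": [0,0,0],"claw": -0.1},
  {"offset": [-0.05,0,0],"turn": [0,0,0],"claw": -0.1},
  {"offset": [-0.05,0,0],"turn": [0,0,0],"claw": -0.1},
])

```text
clock: 4.62
tool_pos: [583.0, 128.0, 21.7]
tool_rot: [-180.0, -0.0, 1.6]
force: [0.6, -0.5, 0.3]
width: 51.0
finger_force: 0.2
```

Request:
step_arm([
  {"offset": [-0.05,0,0],"turn": [0,0,0],"claw": -0.1},
  {"offset": [-0.05,0,0],"turn": [0,0,0],"claw": -0.1},
  {"offset": [-0.05,0,0],"turn": [0,0,0],"claw": -0.1},
  {"offset": [-0.05,0,0],"turn": [0,0,0],"claw": -0.1},
  {"offset": [-0.05,0,0],"turn": [0,0,0],"claw": -0.1},
])

```text
clock: 5.25
tool_pos: [558.0, 127.3, 21.6]
tool_rot: [180.0, -0.0, 1.6]
force: [0.4, 0.2, 0.1]
width: 51.2
finger_force: 0.2
```

Request:
step_arm([
  {"offset": [-0.05,0,0],"turn": [0,0,0],"claw": -0.1},
  {"offset": [-0.04,0,0],"turn": [0,0,0],"claw": -0.1},
  {"offset": [-0.03,0,0],"turn": [0,0,0],"claw": -0.1},
  {"offset": [0,0,0],"turn": [0,0,0],"claw": -0.1},
  {"offset": [0,0,0],"turn": [0,0,0],"claw": -0.1},
])

```text
clock: 5.88
tool_pos: [546.3, 127.0, 21.6]
tool_rot: [180.0, 0.0, 1.6]
force: [-1.2, -0.9, 0.8]
width: 51.2
finger_force: 0.0
```

```bash
python3 - <<'E'
from h import *
import cv2,pickle
c=bot.get_calibration("wrist"); im=bot.grab_frame("wrist"); pickle.dump(c,open("w1.pkl","wb"))
cv2.imwrite("pics/w1.png",im)
o=bot.get_obs(); print(o["clock"],o["tool_pos"],o["tool_rot"],o["width"])
s=bot.grab_frame("side")[150:230,240:360]
cv2.imwrite("pics/s1.png",cv2.resize(s,None,fx=6,fy=6,interpolation=2))
E
```

```text
5.925 [546.30422817 126.92108226  21.60679945] [-1.79999973e+02  4.89952221e-03  1.60862795e+00] 51.0910607388693
```

View pics/s1.png

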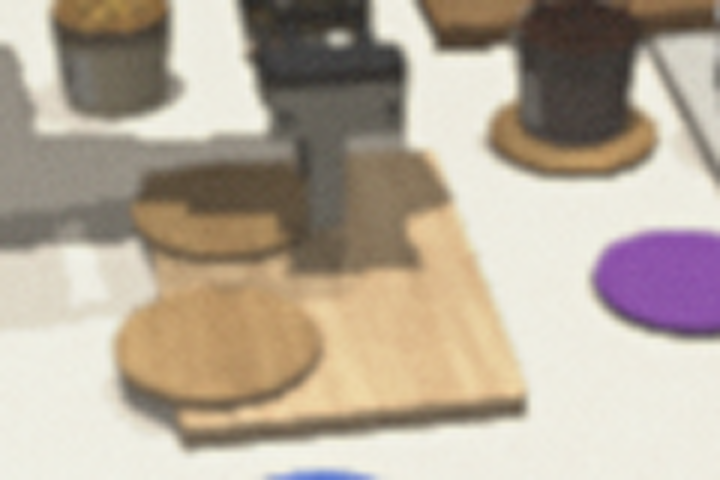

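The side view shows coaster A sliding flat and already a little over the edge (left rim at x 133 in the crop, against 115 for the other). I compute what remains from the rim extents.

```bash
python3 - <<'E'
from h import *
c=bot.get_calibration("side")
S=lambda x,y:((np.array([x,y])+.5)/6-.5+[240,150])
for x,y in((133,250),(115,400)):
    m=S(x,y); s=least_squares(lambda v:bbox(c,v)[[0,3]]-m,[480,50]); print(s.x)
E
```

```text
[498.84213931 121.79200051]
[484.54350738 -18.39410526]
```

About 17 mm to go (16 from the contact geometry, 18 from the image).

Request:
step_arm([
  {"offset": [-0.04,0,0],"turn": [0,0,0],"claw": -0.1},
  {"offset": [-0.05,0,0],"turn": [0,0,0],"claw": -0.1},
  {"offset": [-0.05,0,0],"turn": [0,0,0],"claw": -0.1},
  {"offset": [-0.03,0,0],"turn": [0,0,0],"claw": -0.1},
  {"offset": [0,0,0],"turn": [0,0,0],"claw": -0.1},
])

```text
clock: 6.6
tool_pos: [529.0, 126.5, 21.7]
tool_rot: [180.0, 0.0, 1.6]
force: [-0.6, 0.6, -0.1]
width: 51.4
finger_force: 0.0
```

Request:
step_arm([
  {"offset": [0,0,0],"turn": [0,0,0],"claw": -0.1},
  {"offset": [0.15,0,0],"turn": [0,0,0],"claw": -0.1},
  {"offset": [0.2,0,0],"turn": [0,0,0],"claw": -0.1},
  {"offset": [0,0,-0.3],"turn": [0,0,0],"claw": -0.1},
  {"offset": [0,0,-0.5],"turn": [0,0,0],"claw": -0.1},
])

```text
clock: 7.22
tool_pos: [563.4, 127.3, 101.2]
tool_rot: [180.0, 0.2, 1.6]
force: [0.4, -0.3, 1.0]
width: 51.1
finger_force: 0.0
```

Request:
step_arm([
  {"offset": [-0.2,0.4,-0.4],"turn": [0,0,0],"claw": -0.1},
  {"offset": [-0.3,0.4,-0.4],"turn": [0,0,0],"claw": -0.1},
  {"offset": [-0.4,0.4,-0.2],"turn": [0,0,0],"claw": -0.1},
  {"offset": [-0.4,0.4,0],"turn": [0,0,0],"claw": -0.1},
  {"offset": [0,0,0],"turn": [0,0,0],"claw": -0.1},
])

```text
clock: 7.85
tool_pos: [437.8, -36.9, 201.1]
tool_rot: [180.0, -0.0, 1.4]
force: [0.1, 1.0, 0.0]
width: 51.0
finger_force: 0.0
```

Request:
step_arm([
  {"offset": [0,0,0],"turn": [0,0,0],"claw": -0.1},
  {"offset": [0,0,0],"turn": [0,0,0],"claw": -0.1},
])

```text
clock: 8.1
tool_pos: [440.1, -34.6, 200.5]
tool_rot: [-180.0, 0.0, 1.7]
force: [-1.1, 0.2, -0.3]
width: 51.2
finger_force: 0.0
```

```bash
python3 - <<'E'
from h import *
import cv2,pickle
c=bot.get_calibration("wrist"); im=bot.grab_frame("wrist"); pickle.dump(c,open("w2.pkl","wb"))
cv2.imwrite("pics/w2.png",im)
o=bot.get_obs(); print(o["clock"],o["tool_pos"],o["tool_rot"],o["width"])
E
```

```text
8.15 [440.01347731 -34.52839605 200.44174721] [-1.79991989e+02  1.97932453e-02  1.68096232e+00] 50.87469769975235
```

View pics/w2.png

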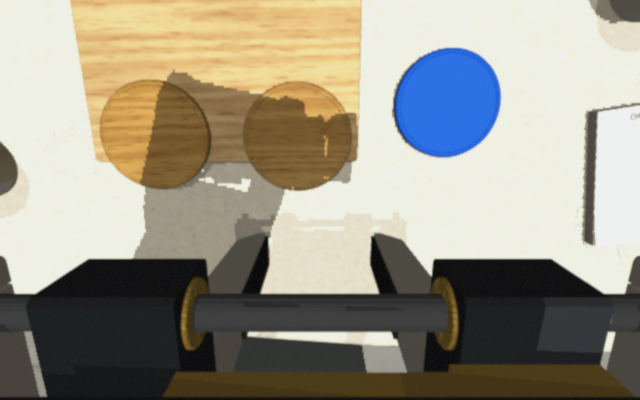

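The wrist view shows the two coasters lying flat and level. Their front rims are at rows 188 and 190, both about 27 px past the board edge at row 161, so they match within about 2 mm. Their centres are at about (154,134) and (297,136), roughly 138 mm apart, and the robot is clear. Handing in.

```bash
python3 - <<'E'
from h import *
import pickle
c=pickle.load(open("w2.pkl","rb"))
A=fitc(c,np.array((99,80,208,188)))[0];B=fitc(c,np.array((243,82,351,190)))[0]
d=A-B;a=np.radians(1.7);e=d@[np.cos(a),np.sin(a)];print(A,B,e)
if abs(e)<4.5: print(bot.sign_off())
E
```

```text
[477.79500879 123.81995239] [480.03651351 -12.20881821] 1.794944573653316
the job is handed in; nothing more can be done
None
```

I slid the second coaster to the board's near edge and handed the job in. In the last wrist picture it juts out level with the first to about 2 mm and lies about 136 mm from it; the first had moved about 1 mm, within measuring error, and no verdict was returned.

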